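# Clamp the lens carrier in its fixture

## Task

Clamp the lens carrier in the fixture without picking anything up: with the side of a finger push the blue clamp strap round until it is fully home over the carrier, and only then push the red cam lever all the way down with the fingertips. Leave the carrier seated in its nest, leave the spare parts and tools around the fixture where they are, and finish clear of everything.

Things in the scene. Friction and masses are not known exactly. Their poses are not given: they have to be found in the camera images.
- fixture: clamping fixture bolted to the table: aluminium plate 130 (its x) x 280 (its y) x 15 mm, white nest rails amid it. Origin: centre of the plate's underside, on the table; yaw within 0.3 rad. In its frame (mm): vertical strap pivot at x 0, y -100; nest centre 0, 0; cam post (10 mm bolt) x 0, y +100. Its -x side faces the robot.
- strap (a joint): angle (rad) of the blue clamp strap about its vertical pivot: 0 = home, along the fixture's +y, hooked round the cam post (hard stop); grows as it opens towards the fixture's -x. Starts 0.8 to 1.2. Bar 26 mm wide, reaching 220 mm from the pivot, underside 46 and top 64 mm above the table. Stays where left (friction 0.15 N m) and clears everything in the nest.
- strap_push (a point): point on the strap's long side edge that looks away from the nest when it is open (the fixture's -x side when it is home), 135 mm from the pivot axis, half way up the edge (55 mm above the table); pushing here swings the strap home
- lever (a joint): angle (rad) of the red cam lever about a level axis along the fixture's x, through the cam post, 82 mm above the table: 0 = up, leaning outwards (fixture's +y) 65 degrees above level; grows going down, hard stop at 1.13 (level, pointing to +y). Starts 0 to 0.2. Stays where left (friction 0.2 N m; 2.5 N at its end moves it). 100 mm long from the axis, 24 x 12 mm near its end.
- lever_tip (a point): point on the middle of the upper (inner) face of the red lever, 85 mm from its axis, the place to push
- clamp_pad: black rubber pad, 20 mm diameter, under the strap 100 mm from its pivot; origin: centre of its underside. The lever draws strap and pad down together, 3 mm per rad, so with the strap home and the lever down the pad presses on the carrier's centre boss (2.5 mm gap with the lever up), and the lever gets a little stiffer.
- carrier: loose grey lens carrier 72 x 92 x 10 mm with six black lens barrels (tops 24 mm above its underside) and an aluminium centre boss (26 mm above its underside, i.e. 41 mm above the table), resting in the fixture's nest; origin: centre of its underside, 15 mm above the table.
- lens_a: spare lens barrel, black with a green glass front, upright, 27 mm diameter, 21 mm tall, standing behind the fixture (its +x side); origin: centre of underside
- lens_b: second spare lens barrel like lens_a, standing beside the robot-side left corner of the fixture; origin: centre of underside
- jar: small amber jar, white cap, 40 mm diameter, 45 mm tall, behind the fixture; origin: centre of underside
- tray: clear tray of black lens barrels, 200 x 150 x 30 mm, left of the fixture; origin: centre of underside
- driver: screwdriver lying on the table to the right; origin: its underside
- solvent: white plastic bottle, 56 mm diameter, 120 mm tall, to the right; origin: centre of underside
- tweezers: steel tweezers, 120 mm long, lying on the table to the left; origin: underside of the middle
Mind the look-alikes: they are no part of the job. Several things have the shape of the carrier; the one meant has the colours described above.

How it is judged:
By the outcome, as a careful person would: the job done as asked, in the order asked, and still so for the second after the job is handed in, with the robot touching nothing.
It also fails if it takes over 45 s, if anything falls off the work surface, if the arm or the gripper's body presses on something with over 40 N, if the wrist force passes 120 N, or if a joint passes its speed limit or range.

## Robot

A 6-joint arm with a two-finger parallel gripper is mounted at the origin on the work surface. World frame = base frame: x ahead of the robot, y to its left, z up, the work surface at z = 0. Lengths are in m, angles in rad, forces in N, time in s.
With the tool pointing down it reaches from about 0.225 to 0.875 m from the base axis. Payload 3.4 kg.
Tool frame: the origin (TCP) lies at the centre of the arm's flange, where the gripper is bolted on; the fingertips stand manip.tcp_to_tips ahead of it and the grasp point (between the pads) lies 155 mm ahead of it (manip.tcp_to_tips is the distance from the TCP to the fingertips, in m); z points along the fingers, y is the line along which they close (so a half turn about z gives the same grasp; the last joint's range is limited). The gripper opens to 85 mm and grips with 20 to 120 N. Pads are 22 mm wide; open, the fingers measure 114 mm over their backs; the gripper's body (76 mm by 85 mm) begins 54 mm behind the grasp point. The pads swing forward as they close: fully open they stand 13 mm farther back than shut.
Start: joints at [1.036, 0.276, 1.505, -0, 1.361, -0.121], TCP at [0.231, 0.526, 0.405] pointing down, gripper open.
Joint ranges: [-2.89, 2.89], [-0.75, 2.08], [0.22, 2.7], [-1.18, 4.32], [0.11, 2.71], [-2.7, 2.7]. Speed limits (rad/s): [2.57, 2.57, 3.14, 3.14, 3.14, 3.14].

## Interface

Orientations are given as a unit quaternion [w, x, y, z].
In Python, from rig import sensors, imaging, manip gives the robot as it stands. The module is installed in compiled form; this text tells all that it offers.
- The arm moves only by the tool jog_arm, never from a script. Its argument "plan" is a list of rows, each an object of numbers: "dx", "dy", "dz": the shift along the tool's x, y, z in mm; "ax", "ay", "az": the turn, a rotation vector about the tool's x, y, z in units of 6 degrees (1.0 is 6 degrees); "grip": the closure, from 0 (fully open) to 1 (shut). A call has 1 to 20 rows; each row shifts and turns the commanded pose from where the row before left it, along the tool's axes as they then stand; what a row does not reach is not made up. A row lasts 1/12 s, in which the tool goes at most 41.7 mm and 7.16 degrees, less where a joint would pass 70% of its speed; a pose out of reach is approached as far as the arm can. A call is refused whole if a number of a shift passes 41.7 or a number of a turn 1, either way. A call with a gripper value outside its range is refused whole. The fingers move at their own pace and stop on an object; "grip_force" is the grip in N (left out, the last holds). Time passes only in rows, so rows that do not move let the fingers close. It gives the time, the measured TCP pose, the force, the opening and the grip force at its end, in the units of the state.
- sensors.get_state(): the state, without advancing time (a new reading comes with each control period).
- imaging.get_image(name): name is "side" or "top" or "wrist"; returns a dict with "image" (384x512x3 uint8, red, green, blue), "K" (3x3 intrinsics, pixels), "extrinsics" (4x4, takes a point from world to camera coordinates). Camera axes: x right, y up, looking along -z (the intrinsics and any distortion apply to the point x, -y, -z); pixel columns grow to the right and rows downward; lengths in m; the calibration is good to about 2 mm. A picture is of the moment at which its call begins. There is no depth.
- manip.sign_off(): hands the job in; it is judged then, once.
The state is a dict: "clock": time; "qpos": joint angles; "qd": joint speeds; "effort": joint torques, N m; "position": TCP position; "ee_rot": TCP orientation; "contact_force": force on the tool from outside, world axes, zero at the start; "moment": the same for the moment, N m; "width": finger opening in m; "gripper_force": force on a finger pad.
Only numpy, scipy, OpenCV 4.12 (cv2) and the standard library are available. Lean on these libraries where they do the work, as an engineer would, in place of code of your own. Each camera call takes 0.05 s, during which the arm holds its last target. There are 200 camera calls.

## Working session

There is one attempt and no reset: what is moved stays moved. The work goes in short steps, Python scripts to look and compute and a tool call to move; the robot and the scene stay as the last step left them, time stands still between calls to the robot, and variables do not carry over. Pictures are saved under pics/ and viewed, at most 10 in all, crops included, and the job is handed in when it is done.

Besides the shell and the picture viewer there is one more tool, called after "Emit:" as name(argument=value, ...), one argument or row to a line, values as JSON. jog_arm: Moves the arm, as the interface text tells. Its arguments: {"type":"object","properties":{"plan":{"type":"array"},"grip_force":{"type":"number"}},"required":["plan"]}

```bash
mkdir -p pics; python3 - <<'E'
from rig import sensors, imaging, manip
import cv2,numpy as np
s=sensors.get_state()
for k,v in s.items(): print(k,np.round(v,3))
print(manip.tcp_to_tips)
for n in("side","top"):
    d=imaging.get_image(n); cv2.imwrite(f"pics/{n}0.png",d["image"][:,:,::-1]); np.savez(f"{n}0.npz",**d)
    print(n,d["K"].round(1).tolist(),d["extrinsics"].round(3).tolist(),[k for k in d])
E
```

```text
clock 0.0
qpos [ 1.036  0.277  1.506 -0.     1.361 -0.121]
qd [-0.    -0.001 -0.002  0.     0.001  0.001]
effort [-2.0000e-03 -4.1677e+01 -2.4580e+01 -1.0000e-03  1.1000e-02 -0.0000e+00]
position [0.231 0.526 0.404]
ee_rot [-0.     0.205  0.979 -0.001]
contact_force [ 0.054  0.025 -0.317]
moment [-0.004  0.014 -0.013]
gripper_force 0.0
width 0.085
0.1734
side [[414.3, 0.0, 254.4], [0.0, 414.3, 194.0], [0.0, 0.0, 1.0]] [[-0.951, -0.308, -0.017, 0.499], [0.182, -0.605, 0.775, -0.203], [-0.249, 0.734, 0.631, -1.046], [0.0, 0.0, 0.0, 1.0]] ['image', 'K', 'extrinsics']
top [[383.8, 0.0, 250.5], [0.0, 383.8, 195.7], [0.0, 0.0, 1.0]] [[0.017, -1.0, -0.007, -0.002], [0.994, 0.016, 0.107, -0.526], [-0.107, -0.008, 0.994, -1.12], [0.0, 0.0, 0.0, 1.0]] ['image', 'K', 'extrinsics']
```

View pics/top0.png

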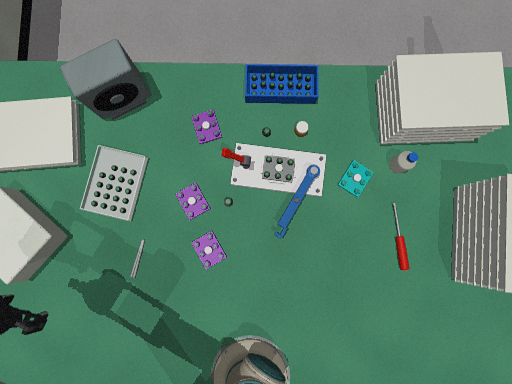

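View pics/side0.png

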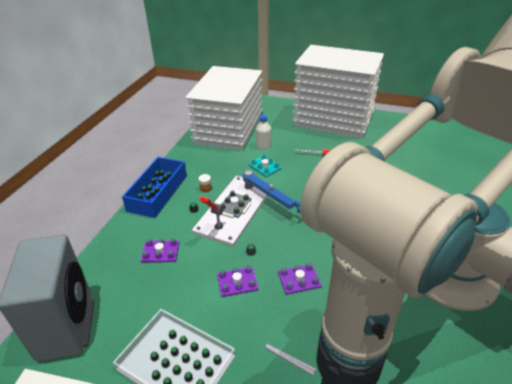

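The top view shows the white plate at about (279,169) with the grey carrier and silver boss in the nest at (279,168). The blue strap runs from its pivot at (313,171) to its hook at (281,235), and the red lever is at (233,155). The carrier look-alikes are purple at (206,126), (192,201) and (208,250), and teal at (355,178). Only the grey one in the nest fits. I'll measure and take a crop to confirm.

```bash
cat > h.py <<'E'
import numpy as np,cv2
def ray(d,uv):
    E=d["extrinsics"];R=E[:3,:3];c=-R.T@E[:3,3]
    p=np.linalg.inv(d["K"])@[uv[0],uv[1],1]
    return c,R.T@(p*[1,-1,-1])
def cast(d,uv,z):
    c,v=ray(d,uv);return c+v*(z-c[2])/v[2]
def proj(d,p):
    E=d["extrinsics"];q=(E[:3,:3]@p+E[:3,3])*[1,-1,-1];q=d["K"]@q;return q[:2]/q[2]
def blob(m,roi):
    z=np.zeros_like(m);x0,y0,x1,y1=roi;z[y0:y1,x0:x1]=m[y0:y1,x0:x1]
    n,l,s,c=cv2.connectedComponentsWithStats(z);i=1+s[1:,4].argmax()
    return (l==i).astype(np.uint8)*255
def rect(m):
    return cv2.minAreaRect(np.argwhere(m)[:,::-1].astype(np.float32))
def fix2w(o,yaw,p):
    c,s=np.cos(yaw),np.sin(yaw);return np.array([o[0]+c*p[0]-s*p[1],o[1]+s*p[0]+c*p[1],p[2]])
E
python3 - <<'E'
from h import *
d=dict(np.load("top0.npz"));im=d["image"];hsv=cv2.cvtColor(im,cv2.COLOR_RGB2HSV)
roi=(215,135,335,250)
plate=blob(cv2.inRange(hsv,(0,0,140),(180,50,255)),roi)
blue=blob(cv2.inRange(hsv,(100,100,50),(130,255,255)),roi)
red=blob(cv2.inRange(hsv,(0,120,70),(8,255,255))|cv2.inRange(hsv,(172,120,70),(180,255,255)),roi)
pc=cv2.boxPoints(rect(plate))
w=np.array([cast(d,p,.015) for p in pc]);print("plate",pc.round(1).tolist(),w.round(3).tolist(),w.mean(0).round(4))
print("sides",[np.linalg.norm(w[i]-w[i-1]).round(3) for i in range(4)])
bc=cv2.boxPoints(rect(blue));w2=np.array([cast(d,p,.064) for p in bc]);print("strap",bc.round(1).tolist(),w2.round(3).tolist())
pts=np.argwhere(red)[:,::-1];print("red",rect(red),pts.min(0),pts.max(0))
for n,r in(("top",(215,130,335,245)),("side",(170,150,320,262))):
    i=dict(np.load(n+"0.npz"))["image"];x0,y0,x1,y1=r
    cv2.imwrite(f"pics/crop_{n}.png",cv2.resize(i[y0:y1,x0:x1,::-1],None,fx=5,fy=5,interpolation=cv2.INTER_CUBIC))
E
```

```text
plate [[229.8000030517578, 184.39999389648438], [235.3000030517578, 142.3000030517578], [326.5, 154.10000610351562], [321.1000061035156, 196.1999969482422]] [[0.56, 0.071, 0.015], [0.691, 0.057, 0.015], [0.659, -0.223, 0.015], [0.529, -0.206, 0.015]] [ 0.6098 -0.0754  0.015 ]
sides [np.float64(0.278), np.float64(0.132), np.float64(0.282), np.float64(0.131)]
strap [[272.1000061035156, 233.39999389648438], [310.6000061035156, 162.10000610351562], [321.70001220703125, 168.10000610351562], [283.1000061035156, 239.39999389648438]] [[0.414, -0.057, 0.064], [0.623, -0.167, 0.064], [0.606, -0.199, 0.064], [0.397, -0.089, 0.064]]
red ((232.39657592773438, 155.2586212158203), (23.95469856262207, 8.727680206298828), 21.801406860351562) [222 148] [243 161]
```

View pics/crop_top.png

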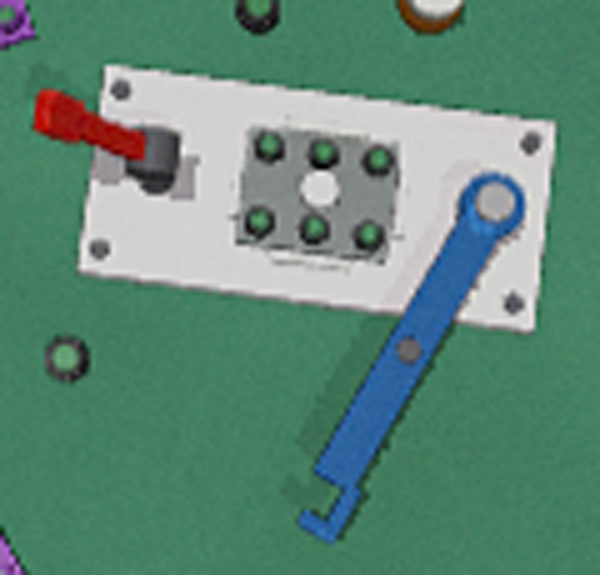

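The crop confirms the grey carrier with its silver boss in the nest. The strap pivot bolt is at (314,170.4), the strap's mid screw at (296.6,200), and the red lever leans outward. Next I'll check the geometry and compute the approach in tool axes.

```bash
cat >> h.py <<'E'
from scipy.spatial.transform import Rotation as Ro
O=np.array([.610,-.0755]);YAW=-.112
def go(tips,ang):
    """tips target world, ang: world angle of tool x from +y toward -x"""
    from rig import sensors,manip
    s=sensors.get_state();q=s["ee_rot"];R=Ro.from_quat([q[1],q[2],q[3],q[0]])
    t=np.array(tips)+[0,0,manip.tcp_to_tips]
    D=R.inv().apply(t-s["position"])*1000
    x=np.array([-np.sin(ang),np.cos(ang),0]);z=np.array([0,0,-1]);T=np.c_[x,np.cross(z,x),z]
    a=(R.inv()*Ro.from_matrix(T)).as_rotvec()/np.radians(6)
    print("t",round(s["clock"],2),"tips",(np.array(s["position"])-[0,0,manip.tcp_to_tips]).round(4),"shift mm",D.round(1),"turn",a.round(2),"F",np.round(s["contact_force"],1))
E
python3 - <<'E'
from h import *
d=dict(np.load("top0.npz"))
P=fix2w(O,YAW,(0,-.1,0));pb=cast(d,(314,170.4),.070);ps=cast(d,(296.6,200),.064)
print("pivot",P.round(4),pb.round(4),"post",fix2w(O,YAW,(0,.1,0)).round(4))
v=ps-pb;w=np.arctan2(-v[0],v[1]);print("strap world ang",w,"joint",w+ .112-0, "sep",np.hypot(*v[:2]))
# red lever: end pixel row and angle test
for th in(0,.1,.2):
    e=np.radians(65)-th; print(th,proj(d,fix2w(O,YAW,(0,.1+.1*np.cos(e),.082+.1*np.sin(e)))).round(1))
u=np.array([-np.sin(w),np.cos(w)]);n=np.array([-u[1],u[0]])
n=np.array([-np.cos(w),-np.sin(w)])
pp=P[:2]+.135*u+.055*n;print("pre",pp)
go([*pp,.20],w)
E
```

```text
pivot [ 0.5988 -0.1749  0.    ] [ 0.5978 -0.1761  0.07  ] post [0.6212 0.0239 0.    ]
strap world ang 1.0520168375086958 joint 1.164016837508696 sep 0.09956829421114084
0 [228.6 151.8]
0.1 [225.4 151.8]
0.2 [222.5 151.9]
pre [ 0.4543159  -0.15570105]
t 0.1 tips [0.2311 0.5263 0.2305] shift mm [-478.6 -534.6   31.3] turn [-0.02 -0.    1.  ] F [-0.4  0.1 -0.2]
```

Emit:
jog_arm(
  plan=[
    {"dx": -15, "dy": -17, "dz": 2, "grip": 1},
    {"dx": -24, "dy": -27, "dz": 2, "grip": 1},
    {"dx": -24, "dy": -27, "dz": 2, "grip": 1},
    {"dx": -24, "dy": -27, "dz": 2, "grip": 1},
    {"dx": -24, "dy": -27, "dz": 2, "grip": 1},
    {"dx": -24, "dy": -27, "dz": 2, "grip": 1},
    {"dx": -24, "dy": -27, "dz": 2, "grip": 1},
    {"dx": -24, "dy": -27, "dz": 2, "grip": 1},
    {"dx": -24, "dy": -27, "dz": 2, "grip": 1},
    {"dx": -24, "dy": -27, "dz": 2, "grip": 1},
    {"dx": -24, "dy": -27, "dz": 2, "grip": 1},
    {"dx": -24, "dy": -27, "dz": 2, "grip": 1},
    {"dx": -24, "dy": -27, "dz": 2, "grip": 1},
    {"dx": -24, "dy": -27, "dz": 2, "grip": 1},
    {"dx": -24, "dy": -27, "dz": 2, "grip": 1},
    {"dx": -24, "dy": -27, "dz": 2, "grip": 1},
    {"dx": -24, "dy": -27, "grip": 1},
    {"dx": -24, "dy": -27, "grip": 1},
    {"dx": -24, "dy": -27, "grip": 1},
    {"dx": -15, "dy": -17, "grip": 1},
  ],
)

```text
$.plan[0]: bad value
```

```bash
python3 - <<'E'
from h import *
from rig import manip,sensors
print(manip.tcp_to_tips,sensors.get_state()["width"],sensors.get_state()["qpos"])
go([.4543,-.1557,.050],1.052)
E
```

```text
0.1734 0.08536434921387909 [ 1.03600716e+00  2.76542684e-01  1.50599435e+00  2.44697848e-05
  1.36073435e+00 -1.20992415e-01]
t 0.1 tips [0.2311 0.5263 0.2305] shift mm [-478.6 -534.4  181.3] turn [-0.02 -0.    1.  ] F [-0.4  0.1 -0.2]
```

Emit:
jog_arm(
  plan=[
    {"dx": -15, "dy": -17, "dz": 2, "ax": 0, "ay": 0, "az": 0, "grip": 1},
  ],
)

```text
clock: 0.18
position: [0.2378, 0.5072, 0.4022]
ee_rot: [-0.001, 0.204, 0.979, 0.001]
contact_force: [0.8, -0.3, 0.5]
width: 0.0756
gripper_force: 0.0
```

All keys are required in every row.

Emit:
jog_arm(
  plan=[
    {"dx": -24, "dy": -27, "dz": 2, "ax": 0, "ay": 0, "az": 0, "grip": 1},
    {"dx": -24, "dy": -27, "dz": 2, "ax": 0, "ay": 0, "az": 0, "grip": 1},
    {"dx": -24, "dy": -27, "dz": 2, "ax": 0, "ay": 0, "az": 0, "grip": 1},
    {"dx": -24, "dy": -27, "dz": 2, "ax": 0, "ay": 0, "az": 0, "grip": 1},
    {"dx": -24, "dy": -27, "dz": 2, "ax": 0, "ay": 0, "az": 0, "grip": 1},
    {"dx": -24, "dy": -27, "dz": 2, "ax": 0, "ay": 0, "az": 0, "grip": 1},
    {"dx": -24, "dy": -27, "dz": 2, "ax": 0, "ay": 0, "az": 0, "grip": 1},
    {"dx": -24, "dy": -27, "dz": 2, "ax": 0, "ay": 0, "az": 0, "grip": 1},
    {"dx": -24, "dy": -27, "dz": 2, "ax": 0, "ay": 0, "az": 0, "grip": 1},
    {"dx": -24, "dy": -27, "dz": 2, "ax": 0, "ay": 0, "az": 0, "grip": 1},
    {"dx": -24, "dy": -27, "dz": 2, "ax": 0, "ay": 0, "az": 0, "grip": 1},
    {"dx": -24, "dy": -27, "dz": 2, "ax": 0, "ay": 0, "az": 0, "grip": 1},
    {"dx": -24, "dy": -27, "dz": 2, "ax": 0, "ay": 0, "az": 0, "grip": 1},
    {"dx": -24, "dy": -27, "dz": 2, "ax": 0, "ay": 0, "az": 0, "grip": 1},
    {"dx": -24, "dy": -27, "dz": 2, "ax": 0, "ay": 0, "az": 0, "grip": 1},
    {"dx": -24, "dy": -27, "dz": 2, "ax": 0, "ay": 0, "az": 0, "grip": 1},
    {"dx": -24, "dy": -27, "dz": 2, "ax": 0, "ay": 0, "az": 0, "grip": 1},
    {"dx": -24, "dy": -27, "dz": 0, "ax": 0, "ay": 0, "az": 0.5, "grip": 1},
    {"dx": -24, "dy": -27, "dz": 0, "ax": 0, "ay": 0, "az": 0.5, "grip": 1},
  ],
)

```text
clock: 1.77
position: [0.4477, -0.1505, 0.3683]
ee_rot: [-0.0, 0.258, 0.966, 0.0]
contact_force: [0.5, 0.6, -0.3]
width: 0.0002
gripper_force: 0.0
```

```bash
python3 - <<'E'
from h import *
from rig import manip,sensors
print(manip.tcp_to_tips,sensors.get_state()["width"],sensors.get_state()["qpos"])
go([.4543,-.1557,.050],1.052)
E
```

```text
0.1734 0.00018799588446769043 [-4.72020627e-01  1.46640858e-01  1.77211721e+00  4.69721625e-04
  1.22343482e+00 -1.52143646e+00]
t 1.77 tips [ 0.4477 -0.1505  0.1949] shift mm [ -8.4  -1.2 144.9] turn [ 0.   -0.01 -0.03] F [ 0.5  0.6 -0.3]
```

Emit:
jog_arm(
  plan=[
    {"dx": -8, "dy": 0, "dz": 15, "ax": 0, "ay": 0, "az": 0, "grip": 1},
    {"dx": 0, "dy": 0, "dz": 30, "ax": 0, "ay": 0, "az": 0, "grip": 1},
    {"dx": 0, "dy": 0, "dz": 35, "ax": 0, "ay": 0, "az": 0, "grip": 1},
    {"dx": 0, "dy": 0, "dz": 30, "ax": 0, "ay": 0, "az": 0, "grip": 1},
    {"dx": 0, "dy": 0, "dz": 22, "ax": 0, "ay": 0, "az": 0, "grip": 1},
    {"dx": 0, "dy": 0, "dz": 13, "ax": 0, "ay": 0, "az": 0, "grip": 1},
    {"dx": 0, "dy": 0, "dz": 0, "ax": 0, "ay": 0, "az": 0, "grip": 1},
    {"dx": 0, "dy": 9, "dz": 0, "ax": 0, "ay": 0, "az": 0, "grip": 1},
    {"dx": 0, "dy": 9, "dz": 0, "ax": 0, "ay": 0, "az": 0, "grip": 1},
  ],
)

```text
clock: 2.52
position: [0.4641, -0.1369, 0.2244]
ee_rot: [0.001, 0.257, 0.966, 0.0]
contact_force: [0.9, -0.1, -0.4]
width: 0.0002
gripper_force: 0.0
```

```bash
python3 - <<'E'
from h import *
from rig import imaging
go([.4543,-.1557,.050],1.052)
d=imaging.get_image("top"); cv2.imwrite("pics/t1.png",cv2.resize(d["image"][120:260,205:345,::-1],None,fx=4,fy=4))
E
```

```text
t 2.52 tips [ 0.4641 -0.1369  0.051 ] shift mm [ -0.8 -21.2   1. ] turn [ 0.    0.01 -0.01] F [ 0.9 -0.1 -0.4]
```

View pics/t1.png

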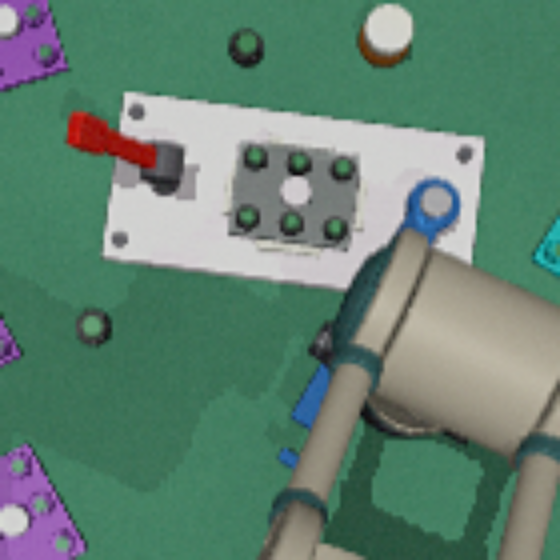

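The picture shows the finger beside the strap on its outer edge, with the strap unmoved and the plate, lever and carrier undisturbed. Next I push along the arc.

Emit:
jog_arm(
  plan=[
    {"dx": 0, "dy": 6, "dz": 1, "ax": 0, "ay": 0, "az": 0, "grip": 1},
    {"dx": 1.8, "dy": 11.3, "dz": 0, "ax": 0, "ay": 0, "az": 0.8, "grip": 1},
    {"dx": 1.8, "dy": 11.3, "dz": 0, "ax": 0, "ay": 0, "az": 0.8, "grip": 1},
    {"dx": 1.8, "dy": 11.3, "dz": 0, "ax": 0, "ay": 0, "az": 0.8, "grip": 1},
    {"dx": 1.8, "dy": 11.3, "dz": 0, "ax": 0, "ay": 0, "az": 0.8, "grip": 1},
    {"dx": 1.8, "dy": 11.3, "dz": 0, "ax": 0, "ay": 0, "az": 0.8, "grip": 1},
    {"dx": 1.8, "dy": 11.3, "dz": 0, "ax": 0, "ay": 0, "az": 0.8, "grip": 1},
  ],
)

```text
clock: 3.15
position: [0.5034, -0.0737, 0.2237]
ee_rot: [0.001, 0.49, 0.872, -0.0]
contact_force: [-0.9, -0.4, 0.0]
width: -0.0002
gripper_force: 0.6
```

```bash
cat >> h.py <<'E'
def arc(th,r=.135,h=.0275,z=.050):
    P=fix2w(O,YAW,(0,-.1,0))[:2];w=th+YAW
    t=P+r*np.array([-np.sin(w),np.cos(w)])+h*np.array([-np.cos(w),-np.sin(w)]);go([*t,z],w)
E
python3 -c "
from h import *
arc(1.164-6*.0838)"
```

```text
t 3.15 tips [ 0.5034 -0.0737  0.0503] shift mm [-1.1  1.1  0.3] turn [ 0.    0.01 -0.03] F [-0.9 -0.4  0. ]
```

Force and gripper force show contact, and the arm is tracking the arc.

Emit:
jog_arm(
  plan=[
    {"dx": 1.4, "dy": 11.8, "dz": 0, "ax": 0, "ay": 0, "az": 0.8, "grip": 1},
    {"dx": 1.6, "dy": 11.3, "dz": 0, "ax": 0, "ay": 0, "az": 0.8, "grip": 1},
    {"dx": 1.8, "dy": 11.3, "dz": 0, "ax": 0, "ay": 0, "az": 0.8, "grip": 1},
    {"dx": 1.8, "dy": 11.3, "dz": 0, "ax": 0, "ay": 0, "az": 0.8, "grip": 1},
    {"dx": 1.8, "dy": 11.3, "dz": 0, "ax": 0, "ay": 0, "az": 0.8, "grip": 1},
    {"dx": 1.8, "dy": 11.3, "dz": 0, "ax": 0, "ay": 0, "az": 0.8, "grip": 1},
  ],
)

```text
clock: 3.65
position: [0.5635, -0.041, 0.2235]
ee_rot: [-0.0, 0.691, 0.722, 0.0]
contact_force: [-1.9, 1.6, 1.3]
width: 0.0003
gripper_force: 0.7
```

```bash
python3 -c "
from h import *
arc(1.164-12*.0838);arc(0)"
```

```text
t 3.65 tips [ 0.5635 -0.041   0.0501] shift mm [-0.3  1.6  0.1] turn [-0.   -0.01 -0.02] F [-1.9  1.6  1.3]
t 3.65 tips [ 0.5635 -0.041   0.0501] shift mm [ 2.4 23.2  0.1] turn [-0.   -0.    1.49] F [-1.9  1.6  1.3]
```

Emit:
jog_arm(
  plan=[
    {"dx": 1, "dy": 8, "dz": 0, "ax": 0, "ay": 0, "az": 0.5, "grip": 1},
    {"dx": 1, "dy": 6, "dz": 0, "ax": 0, "ay": 0, "az": 0.5, "grip": 1},
    {"dx": 1, "dy": 5, "dz": 0, "ax": 0, "ay": 0, "az": 0.5, "grip": 1},
    {"dx": 0, "dy": 2, "dz": 0, "ax": 0, "ay": 0, "az": 0, "grip": 1},
  ],
)

```text
clock: 3.98
position: [0.5851, -0.0385, 0.2235]
ee_rot: [0.0, 0.745, 0.667, 0.001]
contact_force: [-1.9, 1.1, 0.5]
width: 0.0001
gripper_force: 0.6
```

```bash
python3 -c "
from h import *
arc(0)"
```

```text
t 3.98 tips [ 0.5851 -0.0385  0.0501] shift mm [1.  1.4 0.1] turn [ 0.01 -0.    0.02] F [-1.9  1.1  0.5]
```

Not yet at the stop, so I'll advance in small steps until the force rises.

Emit:
jog_arm(
  plan=[
    {"dx": 0, "dy": 1.5, "dz": 0, "ax": 0, "ay": 0, "az": 0, "grip": 1},
    {"dx": 0, "dy": 1, "dz": 0, "ax": 0, "ay": 0, "az": 0, "grip": 1},
    {"dx": 0, "dy": 0, "dz": 0, "ax": 0, "ay": 0, "az": 0, "grip": 1},
  ],
)

```text
clock: 4.23
position: [0.5869, -0.0396, 0.223]
ee_rot: [0.0, 0.745, 0.667, 0.0]
contact_force: [-2.3, 1.1, 0.4]
width: 0.0
gripper_force: 0.5
```

Emit:
jog_arm(
  plan=[
    {"dx": 0, "dy": 1, "dz": 0, "ax": 0, "ay": 0, "az": 0, "grip": 1},
    {"dx": 0, "dy": 1, "dz": 0, "ax": 0, "ay": 0, "az": 0, "grip": 1},
    {"dx": 0, "dy": 0, "dz": 0, "ax": 0, "ay": 0, "az": 0, "grip": 1},
  ],
)

```text
clock: 4.48
position: [0.589, -0.0401, 0.2228]
ee_rot: [0.0, 0.745, 0.667, 0.0]
contact_force: [-0.7, 1.7, 0.8]
width: 0.0001
gripper_force: 0.6
```

Emit:
jog_arm(
  plan=[
    {"dx": 0, "dy": 1, "dz": 0, "ax": 0, "ay": 0, "az": 0, "grip": 1},
    {"dx": 0, "dy": 1, "dz": 0, "ax": 0, "ay": 0, "az": 0, "grip": 1},
    {"dx": 0, "dy": 0, "dz": 0, "ax": 0, "ay": 0, "az": 0, "grip": 1},
  ],
)

```text
clock: 4.73
position: [0.5907, -0.0402, 0.2225]
ee_rot: [-0.001, 0.745, 0.667, -0.0]
contact_force: [-2.0, 0.5, -0.4]
width: -0.0003
gripper_force: 1.2
```

Emit:
jog_arm(
  plan=[
    {"dx": 0, "dy": 1, "dz": 0, "ax": 0, "ay": 0, "az": 0, "grip": 1},
    {"dx": 0, "dy": 1, "dz": 0, "ax": 0, "ay": 0, "az": 0, "grip": 1},
    {"dx": 0, "dy": 0, "dz": 0, "ax": 0, "ay": 0, "az": 0, "grip": 1},
  ],
)

```text
clock: 4.98
position: [0.5923, -0.0403, 0.2223]
ee_rot: [-0.001, 0.745, 0.667, -0.001]
contact_force: [-4.9, 1.3, 0.3]
width: 0.0004
gripper_force: 2.2
```

Emit:
jog_arm(
  plan=[
    {"dx": 0, "dy": 1, "dz": -0.5, "ax": 0, "ay": 0, "az": 0, "grip": 1},
    {"dx": 0, "dy": 1, "dz": -0.5, "ax": 0, "ay": 0, "az": 0, "grip": 1},
    {"dx": 0, "dy": 0, "dz": 0, "ax": 0, "ay": 0, "az": 0, "grip": 1},
    {"dx": 0, "dy": 0, "dz": 0, "ax": 0, "ay": 0, "az": 0, "grip": 1},
  ],
)

```text
clock: 5.32
position: [0.5937, -0.0405, 0.223]
ee_rot: [-0.002, 0.745, 0.667, -0.001]
contact_force: [-5.4, 1.5, -0.7]
width: 0.0001
gripper_force: 2.9
```

```bash
python3 - <<'E'
from h import *
from rig import imaging
arc(0)
a=imaging.get_image("top")["image"][120:260,195:345,::-1];b=imaging.get_image("side")["image"][150:290,180:330,::-1]
cv2.imwrite("pics/t2.png",cv2.resize(np.vstack([a,b]),None,fx=2.1*1.0,fy=2.1) if 0 else cv2.resize(np.hstack([a,b]),None,fx=2.66,fy=2.66,interpolation=cv2.INTER_CUBIC))
E
```

```text
t 5.32 tips [ 0.5937 -0.0405  0.0496] shift mm [ 2.  -7.4 -0.3] turn [-0.04 -0.    0.02] F [-5.4  1.5 -0.7]
```

View pics/t2.png

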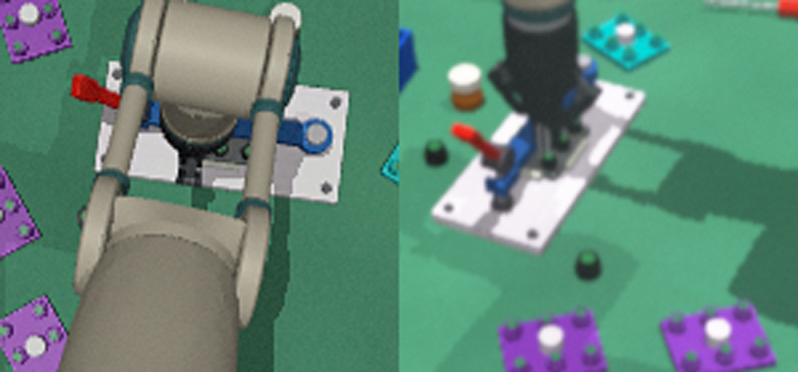

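The strap runs close to the plate's long axis with its hook at the post, and the carrier still looks seated. The force is not yet a definite hard stop, so I'll press a bit more.

Emit:
jog_arm(
  plan=[
    {"dx": 0, "dy": 1, "dz": 0, "ax": 0, "ay": 0, "az": 0, "grip": 1},
    {"dx": 0, "dy": 1, "dz": 0, "ax": 0, "ay": 0, "az": 0, "grip": 1},
    {"dx": 0, "dy": 1, "dz": 0, "ax": 0, "ay": 0, "az": 0, "grip": 1},
    {"dx": 0, "dy": 0, "dz": 0, "ax": 0, "ay": 0, "az": 0, "grip": 1},
    {"dx": 0, "dy": 0, "dz": 0, "ax": 0, "ay": 0, "az": 0, "grip": 1},
  ],
)

```text
clock: 5.83
position: [0.5958, -0.0406, 0.2227]
ee_rot: [-0.003, 0.745, 0.667, -0.002]
contact_force: [-7.6, 2.0, 0.8]
width: -0.0002
gripper_force: 3.9
```

```bash
python3 - <<'E'
from h import *
from rig import imaging
arc(0)
d=imaging.get_image("top");hsv=cv2.cvtColor(d["image"],cv2.COLOR_RGB2HSV)
m=cv2.inRange(hsv,(100,100,50),(130,255,255));m[:150]=0;m[215:]=0;m[:,:225]=0;m[:,335:]=0
p=np.argwhere(m)[:,::-1];w=np.array([cast(d,q,.064) for q in p]);c,s=np.cos(YAW),np.sin(YAW)
f=(w[:,:2]-O)@np.array([[c,-s],[s,c]])
for a in np.arange(-.12,.13,.02):
    k=f[(f[:,1]>=a)&(f[:,1]<a+.02)]
    if len(k):print(round(a,2),len(k),k[:,0].min().round(4),k[:,0].max().round(4))
E
```

```text
t 5.83 tips [ 0.5958 -0.0406  0.0493] shift mm [ 1.9 -9.5 -0.7] turn [-0.07 -0.01  0.02] F [-7.6  2.   0.8]
-0.12 35 -0.0194 0.0166
-0.1 51 -0.0205 0.0158
-0.08 61 -0.0143 0.0121
-0.06 4 -0.0129 -0.0041
-0.04 28 -0.0118 0.0128
-0.02 29 -0.0133 0.0117
0.06 21 -0.0098 0.0141
0.08 23 -0.0142 0.0138
```

The strap edges are at about ±13 mm about the fixture axis, so it is home, and the extra force confirms the stop. Now I retreat sideways and go up.

Emit:
jog_arm(
  plan=[
    {"dx": 0, "dy": -10, "dz": 0, "ax": 0, "ay": 0, "az": 0, "grip": 1},
    {"dx": 0, "dy": -20, "dz": 0, "ax": 0, "ay": 0, "az": 0, "grip": 1},
    {"dx": 0, "dy": -15, "dz": -10, "ax": 0, "ay": 0, "az": 0, "grip": 1},
    {"dx": 0, "dy": 0, "dz": -30, "ax": 0, "ay": 0, "az": 0, "grip": 1},
    {"dx": 0, "dy": 0, "dz": -35, "ax": 0, "ay": 0, "az": 0, "grip": 1},
    {"dx": 0, "dy": 0, "dz": -35, "ax": 0, "ay": 0, "az": 0, "grip": 1},
    {"dx": 0, "dy": 0, "dz": -25, "ax": 0, "ay": 0, "az": 0, "grip": 1},
    {"dx": 0, "dy": 0, "dz": -10, "ax": 0, "ay": 0, "az": 0, "grip": 1},
    {"dx": 0, "dy": 0, "dz": 0, "ax": 0, "ay": 0, "az": 0, "grip": 1},
  ],
)

```text
clock: 6.63
position: [0.5544, -0.0365, 0.3721]
ee_rot: [0.004, 0.745, 0.667, 0.003]
contact_force: [0.2, -0.1, -0.8]
width: -0.0001
gripper_force: 0.0
```

```bash
python3 - <<'E'
from h import *
from rig import imaging
go(fix2w(O,YAW,(0,.107,.162)),YAW)
d=imaging.get_image("side");i=d["image"]
hsv=cv2.cvtColor(i,cv2.COLOR_RGB2HSV)
red=blob(cv2.inRange(hsv,(0,120,70),(8,255,255))|cv2.inRange(hsv,(172,120,70),(180,255,255)),(185,170,235,235))
print(rect(red))
for th in(0,.1,.2):
    e=np.radians(65)-th; print(th,[proj(d,fix2w(O,YAW,(0,.1+r*np.cos(e),.082+r*np.sin(e)))).round(1) for r in (.03,.1)])
print("strap tip home px",proj(d,fix2w(O,YAW,(0,.12,.064))).round(1))
cv2.imwrite("pics/s3.png",cv2.resize(i[150:270,170:310,::-1],None,fx=5,fy=5,interpolation=cv2.INTER_CUBIC))
E
```

```text
t 6.63 tips [ 0.5544 -0.0365  0.1987] shift mm [74.4 59.3 37.2] turn [0.09 0.01 0.02] F [ 0.2 -0.1 -0.8]
((208.68881225585938, 202.19309997558594), (20.24326515197754, 5.3719987869262695), 31.607501983642578)
0 [array([214.5, 204. ]), array([206.9, 191.9])]
0.1 [array([214.1, 205. ]), array([205.4, 195.4])]
0.2 [array([213.7, 206.1]), array([203.9, 199. ])]
strap tip home px [214.5 218.2]
```

View pics/s3.png

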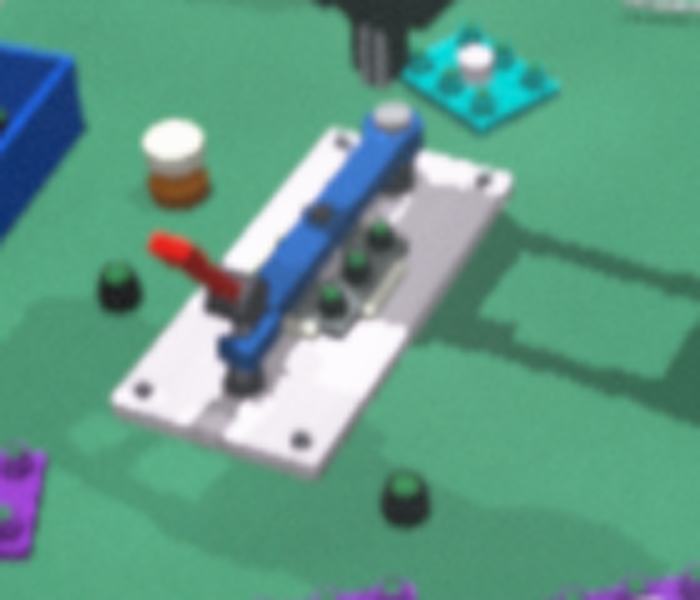

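The side view shows the strap home along the plate with its hook at the post. The carrier is seated, the red lever is still up with its end at about (201,199), and the spares are in place. I'll do a quick numeric check of the strap angle from its screws, and move above the lever base.

```bash
python3 - <<'E'
from h import *
d=dict(np.load("side0.npz"))
P=cast(d,(170+391/5,150+117/5),.070);S=cast(d,(170+320/5,150+213/5),.066)
for n,w in(("bolt",P),("screw",S)):
    c,s=np.cos(YAW),np.sin(YAW);print(n,w.round(4),((w[:2]-O)@np.array([[c,-s],[s,c]])).round(4))
E
```

```text
bolt [ 0.5985 -0.1703  0.07  ] [-0.0009 -0.0955]
screw [ 0.6099 -0.0738  0.066 ] [-0.0003  0.0017]
```

Emit:
jog_arm(
  plan=[
    {"dx": 15, "dy": 12, "dz": 0, "ax": 0.09, "ay": 0, "az": 0, "grip": 1},
    {"dx": 20, "dy": 16, "dz": 0, "ax": 0, "ay": 0, "az": 0, "grip": 1},
    {"dx": 20, "dy": 16, "dz": 0, "ax": 0, "ay": 0, "az": 0, "grip": 1},
    {"dx": 14, "dy": 12, "dz": 0, "ax": 0, "ay": 0, "az": 0, "grip": 1},
    {"dx": 5, "dy": 3, "dz": 0, "ax": 0, "ay": 0, "az": 0, "grip": 1},
    {"dx": 0, "dy": 0, "dz": 15, "ax": 0, "ay": 0, "az": 0, "grip": 1},
    {"dx": 0, "dy": 0, "dz": 15, "ax": 0, "ay": 0, "az": 0, "grip": 1},
    {"dx": 0, "dy": 0, "dz": 7, "ax": 0, "ay": 0, "az": 0, "grip": 1},
    {"dx": 0, "dy": 0, "dz": 0, "ax": 0, "ay": 0, "az": 0, "grip": 1},
  ],
)

```text
clock: 7.43
position: [0.6183, 0.0307, 0.3278]
ee_rot: [-0.006, 0.745, 0.667, -0.006]
contact_force: [0.5, -0.1, 0.2]
width: -0.0001
gripper_force: 0.0
```

```bash
python3 - <<'E'
from h import *
go(fix2w(O,YAW,(0,.107,.162)),YAW)
E
```

```text
t 7.43 tips [0.6183 0.0307 0.1544] shift mm [ 0.6  3.5 -7.7] turn [-0.15  0.01  0.02] F [ 0.5 -0.1  0.2]
```

Emit:
jog_arm(
  plan=[
    {"dx": 0, "dy": 3.5, "dz": -7, "ax": -0.15, "ay": 0, "az": 0, "grip": 1},
    {"dx": 10, "dy": 0, "dz": 1, "ax": 0, "ay": 0, "az": 0, "grip": 1},
    {"dx": 9, "dy": 0, "dz": 2, "ax": 0, "ay": 0, "az": 0, "grip": 1},
    {"dx": 7.8, "dy": 0, "dz": 4.3, "ax": 0, "ay": 0, "az": 0, "grip": 1},
    {"dx": 7.3, "dy": 0, "dz": 5.1, "ax": 0, "ay": 0, "az": 0, "grip": 1},
    {"dx": 0, "dy": 0, "dz": 0, "ax": 0, "ay": 0, "az": 0, "grip": 1},
  ],
)

```text
clock: 7.93
position: [0.6269, 0.0663, 0.3251]
ee_rot: [0.002, 0.744, 0.668, 0.002]
contact_force: [-0.7, 0.1, -0.7]
width: 0.0004
gripper_force: 0.0
```

```bash
python3 - <<'E'
from h import *
go(fix2w(O,YAW,(0,.1414,.1492)),YAW)
E
```

```text
t 7.93 tips [0.6269 0.0663 0.1517] shift mm [-1.4 -0.9  2.5] turn [ 0.05 -0.01  0.04] F [-0.7  0.1 -0.7]
```

Emit:
jog_arm(
  plan=[
    {"dx": 5.5, "dy": 0, "dz": 7, "ax": 0, "ay": 0, "az": 0, "grip": 1},
    {"dx": 6, "dy": 0, "dz": 7, "ax": 0, "ay": 0, "az": 0, "grip": 1},
    {"dx": 5.4, "dy": 0, "dz": 7.1, "ax": 0, "ay": 0, "az": 0, "grip": 1},
  ],
)

```text
clock: 8.18
position: [0.6292, 0.0819, 0.3045]
ee_rot: [0.003, 0.745, 0.667, 0.003]
contact_force: [0.2, 0.3, 3.2]
width: 0.0002
gripper_force: 1.4
```

```bash
python3 - <<'E'
from h import *
from rig import imaging
go(fix2w(O,YAW,(0,.1596,.1297)),YAW)
i=imaging.get_image("side")["image"]
cv2.imwrite("pics/s4.png",cv2.resize(i[130:250,160:280,::-1],None,fx=4,fy=4,interpolation=cv2.INTER_CUBIC))
E
```

```text
t 8.18 tips [0.6292 0.0819 0.1311] shift mm [ 1.  -1.5  1.4] turn [ 0.07 -0.01  0.02] F [0.2 0.3 3.2]
```

View pics/s4.png

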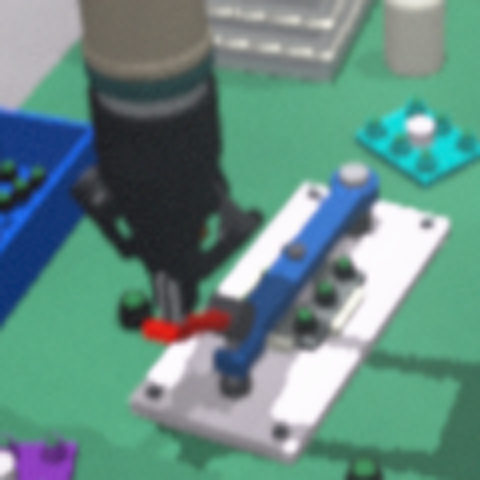

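The fingertips sit on the lever's upper face near its end at crop (160,325). The lever is going down with about 3 N and the strap is still home, so I continue along the arc.

Emit:
jog_arm(
  plan=[
    {"dx": 4.6, "dy": -1, "dz": 7.6, "ax": 0, "ay": 0, "az": 0, "grip": 1},
    {"dx": 3, "dy": 0, "dz": 8, "ax": 0, "ay": 0, "az": 0, "grip": 1},
    {"dx": 2, "dy": 0, "dz": 8.6, "ax": 0, "ay": 0, "az": 0, "grip": 1},
    {"dx": 1, "dy": 0, "dz": 8.6, "ax": 0, "ay": 0, "az": 0, "grip": 1},
    {"dx": 0, "dy": 0, "dz": 5, "ax": 0, "ay": 0, "az": 0, "grip": 1},
    {"dx": 0, "dy": 0, "dz": 2, "ax": 0, "ay": 0, "az": 0, "grip": 1},
  ],
)

```text
clock: 8.73
position: [0.629, 0.092, 0.2634]
ee_rot: [0.001, 0.745, 0.667, 0.001]
contact_force: [-0.2, 2.3, 2.4]
width: -0.0003
gripper_force: 1.3
```

```bash
python3 - <<'E'
from h import *
go(fix2w(O,YAW,(0,.172,.088)),YAW)
E
```

```text
t 8.73 tips [0.629 0.092 0.09 ] shift mm [ 3.4 -0.2  2. ] turn [ 0.04 -0.    0.02] F [-0.2  2.3  2.4]
```

Emit:
jog_arm(
  plan=[
    {"dx": 0, "dy": 0, "dz": 2, "ax": 0, "ay": 0, "az": 0, "grip": 1},
    {"dx": 0, "dy": 0, "dz": 1, "ax": 0, "ay": 0, "az": 0, "grip": 1},
    {"dx": 0, "dy": 0, "dz": 0, "ax": 0, "ay": 0, "az": 0, "grip": 1},
  ],
)

```text
clock: 8.98
position: [0.6291, 0.0917, 0.2618]
ee_rot: [0.002, 0.745, 0.667, 0.002]
contact_force: [0.7, -0.0, -0.3]
width: -0.0001
gripper_force: 0.3
```

Emit:
jog_arm(
  plan=[
    {"dx": 0, "dy": 0, "dz": 1, "ax": 0, "ay": 0, "az": 0, "grip": 1},
    {"dx": 0, "dy": 0, "dz": 1, "ax": 0, "ay": 0, "az": 0, "grip": 1},
    {"dx": 0, "dy": 0, "dz": 0, "ax": 0, "ay": 0, "az": 0, "grip": 1},
  ],
)

```text
clock: 9.23
position: [0.6291, 0.0916, 0.2614]
ee_rot: [0.003, 0.745, 0.667, 0.002]
contact_force: [-2.6, -0.1, 9.3]
width: 0.0003
gripper_force: 4.5
```

The tips are at 88 mm, the expected level height, and the force is rising. I'll press a bit more to seat the lever.

Emit:
jog_arm(
  plan=[
    {"dx": 0, "dy": 0, "dz": 1.5, "ax": 0, "ay": 0, "az": 0, "grip": 1},
    {"dx": 0, "dy": 0, "dz": 1, "ax": 0, "ay": 0, "az": 0, "grip": 1},
    {"dx": 0, "dy": 0, "dz": 0, "ax": 0, "ay": 0, "az": 0, "grip": 1},
  ],
)

```text
clock: 9.48
position: [0.629, 0.0916, 0.261]
ee_rot: [0.003, 0.745, 0.667, 0.003]
contact_force: [-5.6, 0.4, 18.4]
width: -0.0001
gripper_force: 9.3
```

Hard stop. Now I lift straight up and retreat toward the robot to clear the view.

Emit:
jog_arm(
  plan=[
    {"dx": 0, "dy": 0, "dz": -8, "ax": 0, "ay": 0, "az": 0, "grip": 1},
    {"dx": 0, "dy": 0, "dz": -25, "ax": 0, "ay": 0, "az": 0, "grip": 1},
    {"dx": 0, "dy": 0, "dz": -35, "ax": 0, "ay": 0, "az": 0, "grip": 1},
    {"dx": 0, "dy": 0, "dz": -35, "ax": 0, "ay": 0, "az": 0, "grip": 1},
    {"dx": 0, "dy": -15, "dz": -20, "ax": 0, "ay": 0, "az": 0, "grip": 1},
    {"dx": 15, "dy": -25, "dz": 0, "ax": 0, "ay": 0, "az": 0, "grip": 1},
    {"dx": 25, "dy": -25, "dz": 0, "ax": 0, "ay": 0, "az": 0, "grip": 1},
    {"dx": 25, "dy": -25, "dz": 0, "ax": 0, "ay": 0, "az": 0, "grip": 1},
    {"dx": 25, "dy": -25, "dz": 0, "ax": 0, "ay": 0, "az": 0, "grip": 1},
    {"dx": 25, "dy": -25, "dz": 0, "ax": 0, "ay": 0, "az": 0, "grip": 1},
    {"dx": 25, "dy": -25, "dz": 0, "ax": 0, "ay": 0, "az": 0, "grip": 1},
    {"dx": 15, "dy": -15, "dz": 0, "ax": 0, "ay": 0, "az": 0, "grip": 1},
    {"dx": 0, "dy": 0, "dz": 0, "ax": 0, "ay": 0, "az": 0, "grip": 1},
  ],
)

```text
clock: 10.57
position: [0.4639, 0.268, 0.3792]
ee_rot: [0.001, 0.744, 0.669, 0.002]
contact_force: [1.4, 0.3, -0.1]
width: -0.0002
gripper_force: 0.0
```

```bash
python3 - <<'E'
from h import *
from rig import imaging
a=imaging.get_image("top")["image"][120:260,195:345,::-1];b=imaging.get_image("side")["image"][140:280,170:320,::-1]
cv2.imwrite("pics/f.png",cv2.resize(np.hstack([a,b]),None,fx=2.66,fy=2.66,interpolation=cv2.INTER_CUBIC))
E
```

```text
(no output)
```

View pics/f.png

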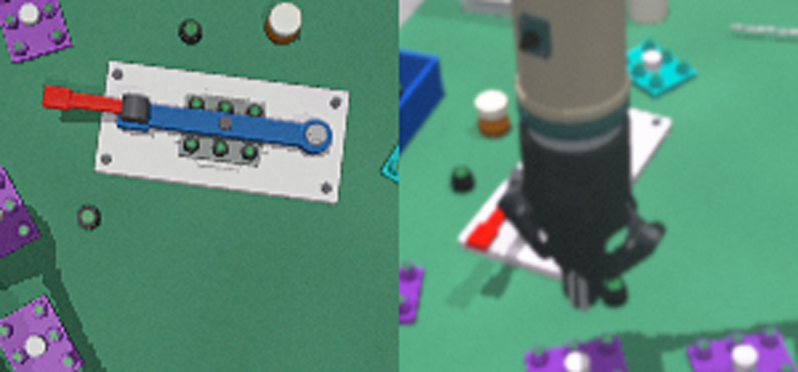

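The top view shows the strap home along the plate from (315,135) to (120,118), and the lever level and pointing out to (55,97). The carrier is centred in the nest, the lenses and jar are unmoved, and the arm is clear.

```bash
python3 -c "
from rig import manip
print(manip.sign_off())"
```

```text
the job is handed in; nothing more can be done
None
```

The strap was pushed fully home first and the cam lever then pressed down to its hard stop; the carrier is still seated, the spares I could see by the fixture are unmoved, the arm is clear, and the job is handed in at about 10.7 s.

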